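# Bore check with a rigid borescope through a guide bush

### The job

Get the inspection station ready by pressing its keys fully down one at a time, blue (reset), then white (lamp), then green (record), without pressing the red emergency stop. Then lift the borescope out of its rest and lower its tube upright through the brass guide bush of the jig, without touching the bush, the bore or anything else of the jig, until the orange band on the tube is level with the top of the bush, and hold it there, centred and still, for the recording: finish while still holding it, do not let go. Leave the other things on the bench where they are.

Things in the scene. Friction and masses are not known exactly. Their poses are not given: they have to be found in the camera images.
- station: push-button station fixed to the bench, on its left or right side: grey box 80 mm (x) by 210 mm (y) by 55 mm high with a black top plate; origin under its centre on the bench, z up. On its long centre line, along its y axis, are the blue key at -75 mm, white -27 mm, green +21 mm and red emergency stop +73 mm
- key_blue_top (a point): centre of the top face of the blue round key (28 mm diameter, in a steel collar 44 mm across) on the push-button station; top face 77 mm above the bench, 10 mm above its collar. This point has the station's axes
- key_white_top (a point): centre of the top face of the white round key, as the blue one
- key_green_top (a point): centre of the top face of the green round key, as the blue one
- key_blue (a joint): travel of the blue key: 0 out, 0.006 m fully down (a spring, about 1.5 N to start and 5 N fully down; it counts as pressed beyond 0.004 m and springs back when let go)
- key_white (a joint): travel of the white key, as the blue one
- key_green (a joint): travel of the green key, as the blue one
- estop (a joint): travel of the red mushroom emergency-stop button (36 mm diameter, in a yellow collar, top face 77 mm above the bench, spring of 5 to 18 N) at the end of the station next to the green key: 0 out, 0.006 m down; must not be pressed
- scope_head (a point): centre of the borescope's black camera head, where to grip it: a block 30 x 30 mm by 56 mm high (28 mm above and below this point), flat sides facing the point's x and y, z up along the tube. Under the head are an aluminium coupler (32 mm diameter, 12 mm high) and a steel tube (10 mm diameter, 90 mm long); the tip is 130 mm below this point. About 0.22 kg, no cable
- scope_band (a point): centre, on the tube's axis, of the orange depth band (6 mm wide) round the tube, 50 mm above the tip and 80 mm below the centre of the head
- scope_tip (a point): lower end of the borescope's tube, on its axis; z along the tube, up
- scope: the whole borescope; origin at the lower end of the tube, z up along the tube; starts upright in its rest
- rest_top (a point): centre of the hole (16 mm) in the black top plate (60 x 76 mm) of the scope rest, at its top face, 104 mm above the bench. The tube hangs in the hole and the coupler sits on the plate: the scope lifts straight up and needs 90 mm of lift to come clear
- rest: the scope rest, a grey bracket fixed to the bench (base 90 x 85 mm), on the side opposite the station; origin under the centre of its base, on the bench
- bush_mouth (a point): centre of the mouth of the brass guide bush (bore 24 mm, flange 42 mm diameter) at its top face, 90 mm above the bench; z up along the bore. Below it on the same axis is the 28 mm bore of the clamped dark housing, open down to 72 mm below the mouth
- jig: inspection jig fixed to the bench: white base 120 mm (x) by 150 mm (y), two aluminium side walls, aluminium top plate (100 x 146 mm, its top 86 mm above the bench) with the brass bush, dark housing inside, thumbscrew on its +y side; origin under its centre on the bench, z up
- driver_grip (a point): blue-handled screwdriver lying on the bench, 180 mm long; leave alone
- holder: small steel probe holder lying on the bench, 60 mm long; leave alone
- housing: spare dark bearing housing, 80 x 90 x 48 mm with a 28 mm bore, on the bench; not the one to inspect; leave alone
- tray: open aluminium tray of small parts, 90 x 120 x 25 mm; leave alone
- tape: roll of paper tape lying flat, 90 mm diameter, 25 mm high; leave alone
- pot: wooden pot with pens, 76 mm diameter, 85 mm high (pens to 150 mm); leave alone
Mind the look-alikes: they are no part of the job. Leave any purple look-alike of the station alone.

How it is judged (in metres and radians):
On the way, in this order (a step that is already met when the one before it is completed fails the run):
1. the blue key is pressed down, the other keys out (value of joint key_blue above 0.004 m and value of joint each of key_white, key_green below 0.002 m), for 0.05 s.
2. then the white key is pressed down, the other keys out (value of joint key_white above 0.004 m and value of joint each of key_blue, key_green below 0.002 m), for 0.05 s.
3. then the green key is pressed down, the other keys out (value of joint key_green above 0.004 m and value of joint each of key_blue, key_white below 0.002 m), for 0.05 s.
4. the borescope is lifted clear of its rest in the gripper (contact force between the fingers and scope above 1 N and contact force between scope and rest below 0.05 N and height (world z) of scope_tip above 0.104 m), for 0.1 s.
5. its tube has entered the guide bush (contact force between the fingers and scope above 1 N and contact force between scope and rest below 0.05 N and horizontal distance between scope_tip and bush_mouth below 0.007 m and z of scope_tip in the frame of bush_mouth below -0.005 m), for 0.05 s.
6. the tube is held still and centred with its band level with the top of the bush (contact force between the fingers and scope above 1 N and contact force between scope and rest below 0.05 N and horizontal distance between each of scope_tip, scope_band and bush_mouth below 0.004 m and z of scope_band in the frame of bush_mouth between -0.006 and 0.006 m and angle between scope_tip's own z axis and vertical below 0.09 rad and contact force between scope and jig below 0.1 N and linear speed of scope below 0.02 m/s), for 0.5 s.
At the end, for the whole second after the job is handed in: Scope held in the gripper, still, upright within 5 degrees: band within 6 mm of the height of the bush's top face, tube axis within 4 mm of the bore axis at band and tip, touching neither jig nor rest; all keys out. Kept through the last second (all of step 6 and value of joint each of key_blue, key_white, key_green below 0.002 m); the arm keeps its last pose, push and grip.
It fails at once if the borescope touches the jig, its bush or the bore (contact force between scope and jig above 0.3 N).
It fails at once if the red emergency stop is pressed (value of joint estop above 0.002 m).
It fails at once if two keys are pressed at once (value of joint each of key_blue, key_white above 0.003 m or value of joint each of key_white, key_green above 0.003 m or value of joint each of key_blue, key_green above 0.003 m).
It fails at once if one of the other things on the bench is moved more than 20 mm (distance of any of driver_grip, holder, housing, tray, tape, pot from where it was at the start of the episode above 0.02 m).
It also fails if it takes over 67 s, if anything falls off the work surface, if the arm or the gripper's body presses on something with over 40 N, if the wrist force passes 120 N, or if a joint passes its speed limit or range.

### The arm

A 7-joint arm with a two-finger parallel gripper is mounted at the origin on the work surface. World frame = base frame: x ahead of the robot, y to its left, z up, the work surface at z = 0. Lengths are in m, angles in degrees, forces in N, time in s.
With the tool pointing down it reaches from about 0.425 to 0.875 m from the base axis. Payload 4.7 kg.
Tool frame: the origin (TCP) lies between the finger pads; the fingertips stand 8 mm ahead of it and the grasp point (between the pads) lies 11 mm behind it; x points along the fingers, z is the direction in which the jaws open and shut, and the axes are right-handed (so a half turn about x gives the same grasp; the last joint's range is limited). The gripper opens to 87 mm and grips with 3 to 60 N. Pads are 19 mm wide; open, the fingers measure 117 mm over their backs; the gripper's body (75 mm by 190 mm) begins 51 mm behind the grasp point.
Start: joints at [0.808, 18.392, -4.016, 83.108, 1.295, 78.541, -3.26], TCP at [0.65, -0, 0.231] pointing down, gripper open.
Joint ranges: [-163.93, 163.93], [-17.29, 119.83], [-79.2, 71.16], [3.27, 140.29], [-89.18, 269.18], [5.43, 117.66], [-154.24, 154.24]. Speed limits (degrees/s): [147.25, 147.25, 180, 180, 180, 180, 180].

### API

Orientations are given as [roll, pitch, yaw] about the fixed x, y, z axes, in that order (R = Rz(yaw) Ry(pitch) Rx(roll)).
In Python, from cell import telemetry, vision, sign_off gives the robot as it stands. The module is installed in compiled form; this text tells all that it offers.
- The arm moves only by the tool drive_tool, never from a script. Its arguments are lists of equal length, an entry for each row: "offset": the shift along the tool's x, y, z in m, a list of three; "angular": the turn, a rotation vector about the tool's x, y, z in rad, a list of three. A call has 1 to 10 rows; each row is the pose to reach, as a shift and turn from the pose measured when the call began, along the tool's axes at that moment; what a row does not reach only later rows make up. A row lasts 1/8 s, in which the tool goes at most 62.5 mm and 10.7 degrees, less where a joint would pass 70% of its speed; a pose out of reach is approached as far as the arm can. A call with a gripper value outside its range is refused whole. "fingers" is the closure, from -1 (fully open) to 1 (shut), set as the call begins (left out, the last holds). The fingers move at their own pace and stop on an object; "squeeze" is the grip in N (left out, the last holds). Time passes only in rows, so rows that repeat a pose let the fingers close. It gives the time, the measured TCP pose, the force and the opening at its end, in the units of the state.
- telemetry.get_obs(): the state, without advancing time (a new reading comes with each control period).
- vision.read_camera(name): name is "scene" or "side" or "wrist"; returns a dict with "pixels" (400x640x3 uint8, red, green, blue), "intrinsics" (3x3 intrinsics, pixels), "distortion" ([k1, k2, p1, p2, k3] as OpenCV has them; the pictures are not rectified), "world_from_camera" (4x4, takes a point from camera to world coordinates); the wrist camera has in their place "T_tool_cam" (4x4, takes a point from camera to tool coordinates, whose origin is the TCP and whose axes are the tool frame's). Camera axes: x right, y up, looking along -z (the intrinsics and any distortion apply to the point x, -y, -z); pixel columns grow to the right and rows downward; lengths in m; the calibration is good to about 2 mm. A picture is of the moment at which its call begins: read the wrist's pose just before it. There is no depth.
- sign_off(): hands the job in, once; it reports no verdict.
The state is a dict: "time_s": time; "qpos": joint angles; "joint_velocities": joint speeds; "effort": joint torques, N m; "tool_pos": TCP position; "tool_rot": TCP orientation; "force": force on the tool from outside, world axes, zero at the start; "wrist_torque": the same for the moment, N m; "grip_width": finger opening in m.
Only numpy, scipy, OpenCV 4.12 (cv2) and the standard library are available. Lean on these libraries where they do the work, as an engineer would, in place of code of your own. Each camera call takes 0.05 s, during which the arm holds its last target.

## Working session

There is one attempt and no reset: what is moved stays moved. The work goes in short steps, Python scripts to look and compute and a tool call to move; the robot and the scene stay as the last step left them, time stands still between calls to the robot, and variables do not carry over. Pictures are saved under pics/ and viewed, and the job is handed in when it is done.

Besides the shell and the picture viewer there is one more tool, called after ">>>" as name(argument=value, ...) on one line, values as JSON. drive_tool: Moves the arm, as the interface text tells. Its arguments: {"type":"object","properties":{"offset":{"type":"array"},"angular":{"type":"array"},"fingers":{"type":"number"},"squeeze":{"type":"number"}},"required":["offset","angular"]}

```bash
mkdir -p pics; ls
python3 - <<'E'
from cell import telemetry, vision
import cv2,pickle
print(telemetry.get_obs())
d={}
for n in ["scene","side","wrist"]:
    c=vision.read_camera(n); d[n]=c
    cv2.imwrite(f"pics/{n}0.png",c["pixels"][:,:,::-1])
    print(n,{k:v for k,v in c.items() if k!="pixels"})
pickle.dump(d,open("d0.pkl","wb"))
E
```

```text
pics
{'time_s': 0.0, 'qpos': array([ 0.81007169, 18.43966538, -4.01296063, 83.1769272 ,  1.29520645,
       78.54115905, -3.2587584 ]), 'joint_velocities': array([-0.09921326, -0.11994373, -0.03487666, -0.02098727, -0.05368126,
       -0.04513972,  0.01835686]), 'effort': array([-2.58547143e-04, -4.91284704e+01, -4.03903294e-01, -3.12526345e+01,
       -6.40594075e-02,  4.37659642e-02,  1.61017233e-04]), 'tool_pos': array([ 6.49442486e-01, -1.05108681e-04,  2.29436553e-01]), 'tool_rot': array([-176.49320753,   89.88728469, -176.49464153]), 'force': array([0.27530668, 0.35300468, 0.79199733]), 'wrist_torque': array([ 0.04031945,  0.01620516, -0.03875481]), 'grip_width': 0.0871274978447149}
scene {'intrinsics': array([[460.39914669,   0.        , 317.38906008],
       [  0.        , 460.39914669, 196.73021503],
       [  0.        ,   0.        ,   1.        ]]), 'distortion': array([-0.10899423,  0.        ,  0.        ,  0.        ,  0.        ]), 'world_from_camera': array([[-0.28702026, -0.83455119,  0.47025917,  1.17336302],
       [ 0.95790908, -0.24726395,  0.14584487,  0.200732
[... 568 characters left out ...]
85,  1.00491057],
       [ 0.        ,  0.        ,  0.        ,  1.        ]])}
wrist {'intrinsics': array([[298.02867205,   0.        , 320.10349042],
       [  0.        , 298.02867205, 201.36264484],
       [  0.        ,   0.        ,   1.        ]]), 'distortion': array([-0.04732277,  0.        ,  0.        ,  0.        ,  0.        ]), 'T_tool_cam': array([[ 5.54275339e-04,  2.42187425e-01, -9.70229325e-01,
        -1.53305787e-01],
       [-7.83255918e-04,  9.70229282e-01,  2.42186967e-01,
         6.54520924e-02],
       [ 9.99999540e-01,  6.25699597e-04,  7.27468898e-04,
        -2.31454132e-04],
       [ 0.00000000e+00,  0.00000000e+00,  0.00000000e+00,
         1.00000000e+00]])}
```

View pics/scene0.png

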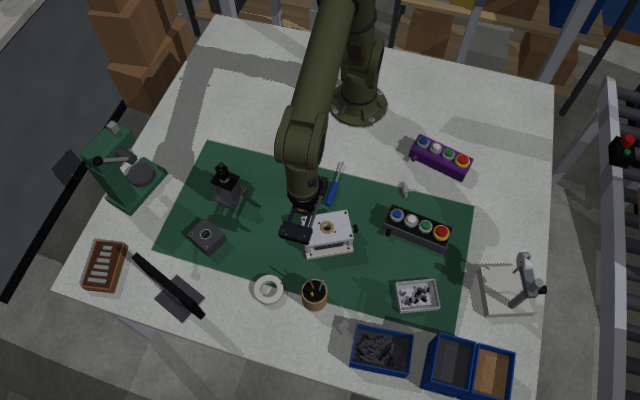

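View pics/side0.png

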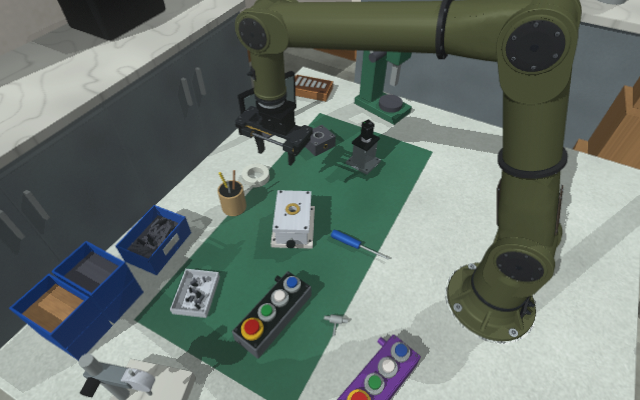

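View pics/wrist0.png

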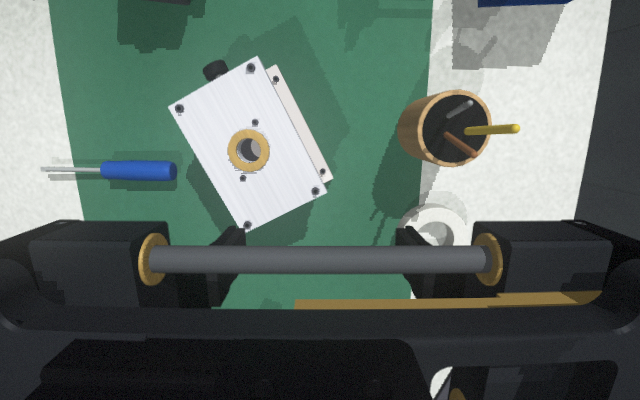

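The station (black) is left of the jig, with blue at scene (397,215) and side (292,283). The scope rest is on the right at scene (222,180) and side (366,140). The jig is in the middle. The purple look-alike is nearer the base. I'll enlarge crops next.

```bash
cat > h.py <<'E'
import numpy as np,cv2,pickle
from scipy.spatial.transform import Rotation as R
def ray(c,uv,W=None):
    p=cv2.undistortPoints(np.array([[uv]],float),c["intrinsics"],c["distortion"])[0,0]
    W=c["world_from_camera"] if W is None else W
    d=W[:3,:3]@np.array([p[0],-p[1],-1.]); return W[:3,3],d
def atz(c,uv,z,W=None):
    o,d=ray(c,uv,W); return o+d*(z-o[2])/d[2]
def proj(c,P,W=None):
    W=c["world_from_camera"] if W is None else W
    q=W[:3,:3].T@(np.array(P,float)-W[:3,3]); q=np.array([q[0],-q[1],-q[2]])
    return cv2.projectPoints(q.reshape(1,3),np.zeros(3),np.zeros(3),c["intrinsics"],c["distortion"])[0][0,0]
def toolT(o):
    T=np.eye(4);T[:3,:3]=R.from_euler('xyz',o["tool_rot"],degrees=True).as_matrix();T[:3,3]=o["tool_pos"];return T
def crop(img,x,y,w,h,s,name):
    cv2.imwrite(name,cv2.resize(img[y:y+h,x:x+w,::-1],None,fx=s,fy=s,interpolation=cv2.INTER_CUBIC))
E
python3 - <<'E'
from h import *
d=pickle.load(open("d0.pkl","rb"))
crop(d["scene"]["pixels"],370,190,100,75,8,"pics/a1.png")
crop(d["side"]["pixels"],225,260,100,75,8,"pics/a2.png")
crop(d["scene"]["pixels"],190,150,100,75,8,"pics/a3.png")
crop(d["side"]["pixels"],330,105,100,75,8,"pics/a4.png")
E
```

```text
(no output)
```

View pics/a1.png

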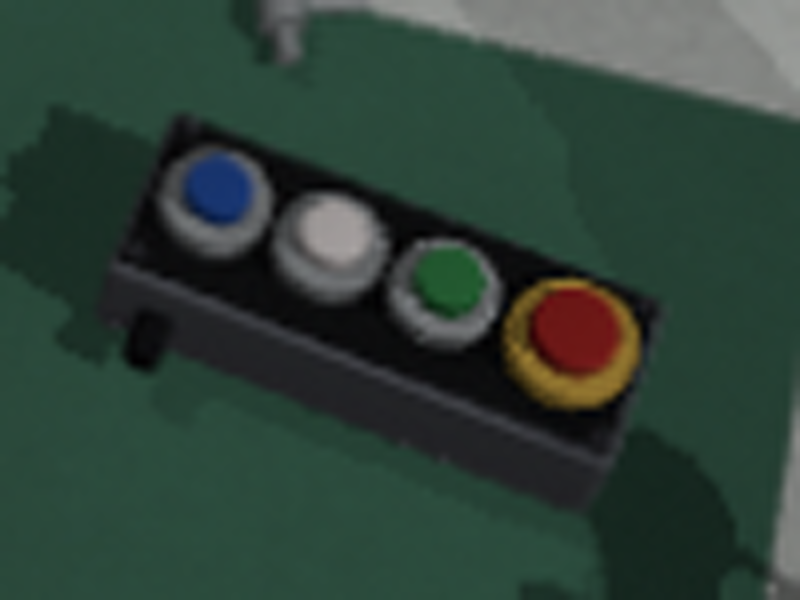

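View pics/a2.png

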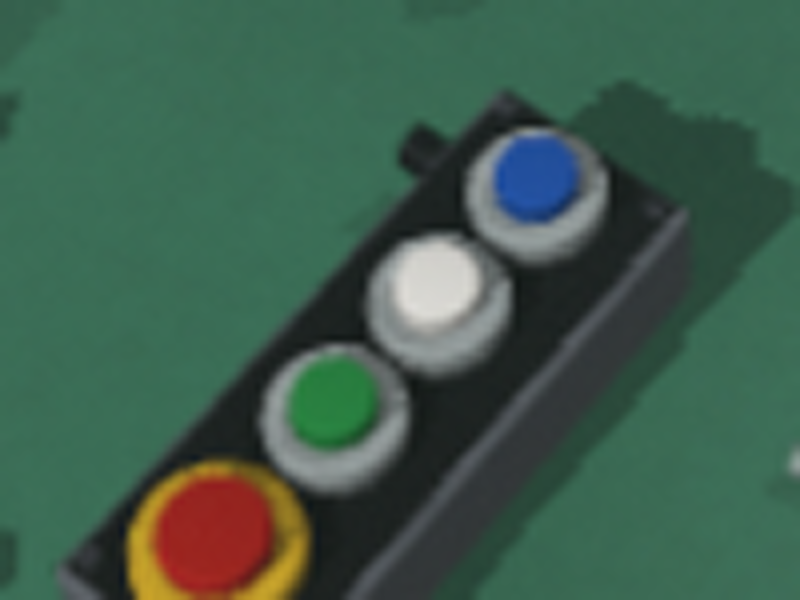

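View pics/a3.png

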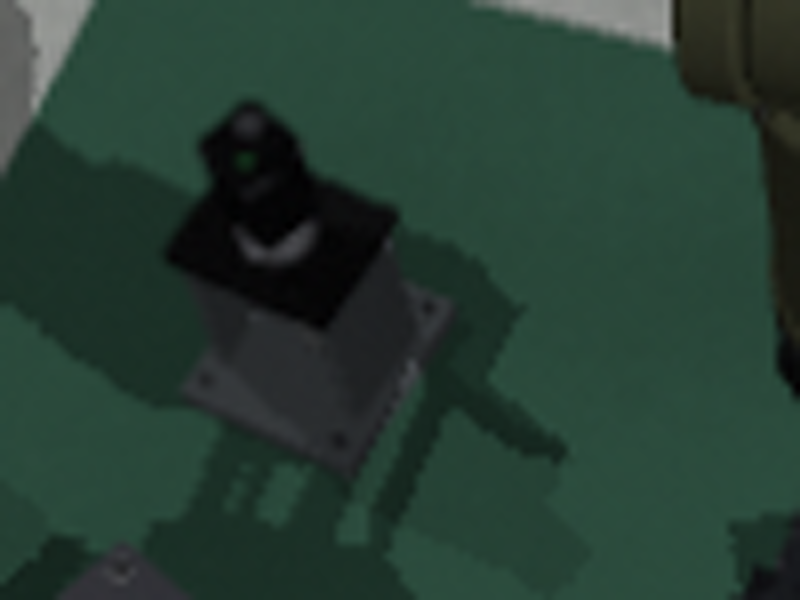

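View pics/a4.png

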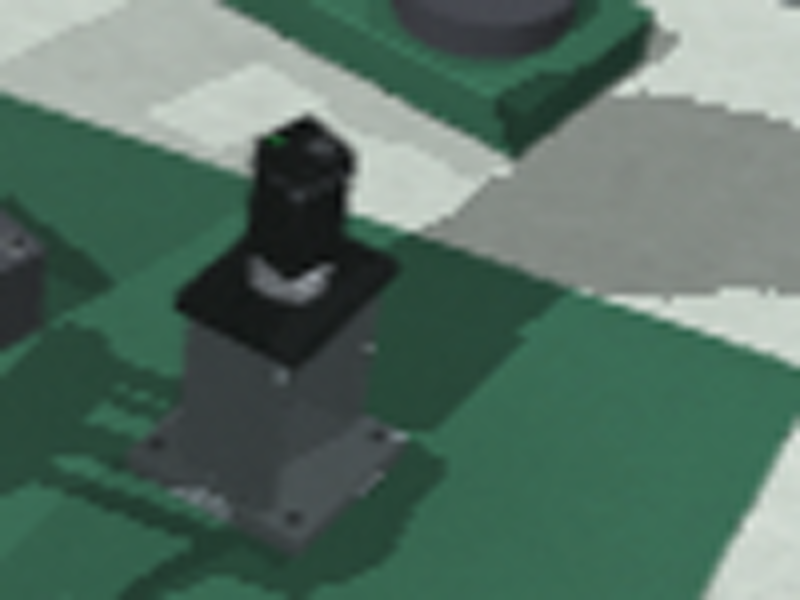

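Run:
```python
from h import *
np.set_printoptions(precision=4,suppress=True)
d=pickle.load(open("d0.pkl","rb"))
S,D=d["scene"],d["side"]
f=lambda x,y,ox,oy:((x+.5)/8-.5+ox,(y+.5)/8-.5+oy)
A=[f(*p,370,190) for p in [(220,188),(335,230),(451,280),(577,330)]]
B=[f(*p,225,260) for p in [(537,178),(437,283),(332,401),(214,532)]]
P=[];Q=[]
for a,b in zip(A,B):
    p,q=atz(S,a,.077),atz(D,b,.077);print(p[:2],q[:2]);P.append((p+q)/2)
P=np.array(P)[:,:2]
# fit line
ys=np.array([-.075,-.027,.021,.073]);
u=((ys-ys.mean())[:,None]*P).sum(0);yaw=np.arctan2(-u[0],u[1]);u/=np.linalg.norm(u)
o=P.mean(0)-u*ys.mean();print("station",o,np.degrees(yaw));print(o+ys[:,None]*u, (o+ys[:,None]*u)-P)
# rest plate corners
for n,c,pts,oo in [("sc",S,[(165,255),(325,328),(398,215)],(190,150)),("si",D,[(178,303),(292,365),(400,265)],(330,105))]:
    q=np.array([atz(c,f(*p,*oo),.104) for p in pts])[:,:2]
    print(n,q,(q[0]+q[2])/2,np.linalg.norm(q[0]-q[1]),np.linalg.norm(q[2]-q[1]))
# jig bush rough, from side
w=d["wrist"]
import types
T=toolT(dict(tool_pos=[.649442,-.000105,.229437],tool_rot=[-176.4932,89.8873,-176.4946]))
W=T@w["T_tool_cam"]
print("bush wrist",atz(w,(249,150),.09,W),"side",atz(D,(293,210),.09),"scene",atz(S,(327,228),.09))
print([atz(w,p,.086,W)[:2] for p in [(258,57),(168,107),(247,233),(327,192)]])
print(T[:3,:3])
```

```text
[0.4678 0.2429] [0.4602 0.2429]
[0.4731 0.29  ] [0.4682 0.289 ]
[0.4817 0.3377] [0.4748 0.3371]
[0.4891 0.3886] [0.4821 0.3879]
station [0.4749 0.3165] -8.52384430249124
[[0.4638 0.2423]
 [0.4709 0.2898]
 [0.478  0.3373]
 [0.4857 0.3887]] [[-0.0002 -0.0006]
 [ 0.0003  0.0003]
 [-0.0002 -0.0001]
 [ 0.0001  0.0004]]
sc [[ 0.5407 -0.355 ]
 [ 0.5539 -0.2801]
 [ 0.4965 -0.2715]] [ 0.5186 -0.3133] 0.07613168444880584 0.058032414398238606
si [[ 0.5457 -0.2811]
 [ 0.4897 -0.2695]
 [ 0.476  -0.3472]] [ 0.5109 -0.3142] 0.05727490680693627 0.07892070963749014
bush wrist [0.5794 0.0439 0.09  ] side [0.5721 0.0484 0.09  ] scene [0.5858 0.048  0.09  ]
[array([0.5912, 0.1292]), array([0.5015, 0.0854]), array([ 0.5713, -0.0432]), array([0.6557, 0.0011])]
[[-0.002   0.      1.    ]
 [-0.0001  1.     -0.    ]
 [-1.     -0.0001 -0.002 ]]
```

>>> drive_tool(offset=[[0, 0.045, -0.035], [0, 0.09, -0.07], [0, 0.135, -0.105], [0, 0.18, -0.14], [0, 0.22, -0.176], [0, 0.22, -0.176], [0, 0.22, -0.176]], angular=[[0, 0, 0], [0, 0, 0], [0, 0, 0], [0, 0, 0], [0, 0, 0], [0, 0, 0], [0, 0, 0]], fingers=1)

```text
time_s: 1.02
tool_pos: [0.4738, 0.2194, 0.2299]
tool_rot: [-142.7, 89.9, -142.7]
force: [-1.4, -1.3, 0.2]
grip_width: 0.0249
```

```bash
cat > look.py <<'E'
import sys
from cell import telemetry,vision
from h import *
n=sys.argv[1]
o=telemetry.get_obs();c=vision.read_camera("wrist")
pickle.dump((o,c),open(n+".pkl","wb"));cv2.imwrite(f"pics/{n}.png",c["pixels"][:,:,::-1])
print(o["time_s"],o["tool_pos"],o["tool_rot"],o["force"],o["grip_width"])
E
python3 look.py w1
```

```text
1.025 [0.47382627 0.21937391 0.22987274] [-142.73231424   89.91927778 -142.73163463] [-1.44452724 -1.25624315  0.194869  ] 0.024921930095151486
```

View pics/w1.png

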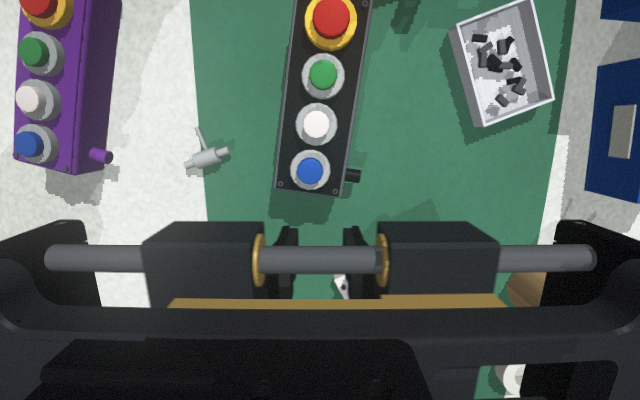

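The wrist view has blue at (309,170), white (316,124), green (323,75) and red (332,17).

Run:
```python
from h import *
np.set_printoptions(precision=4,suppress=True)
o,c=pickle.load(open("w1.pkl","rb"));W=toolT(o)@c["T_tool_cam"]
P=[]
g=c["pixels"].astype(int);hsv=cv2.cvtColor(c["pixels"],cv2.COLOR_RGB2HSV)
for uv in [(309,170),(316,124),(323,75),(332,17)]:
    h0=hsv[uv[1],uv[0]].astype(int)
    m=(np.abs(hsv.astype(int)-h0)<[12,60,60]).all(2) ; 
    n,l,st,ce=cv2.connectedComponentsWithStats(m.astype(np.uint8)); i=l[uv[1],uv[0]]
    print(uv,ce[i],st[i],atz(c,ce[i],.077,W)[:2],atz(c,uv,.077,W)[:2]);P.append(atz(c,uv,.077,W)[:2])
P=np.array(P);ys=np.array([-.075,-.027,.021,.073]);
u=((ys-ys.mean())[:,None]*P).sum(0);yaw=np.arctan2(-u[0],u[1]);u/=np.linalg.norm(u)
s=P.mean(0)-u*ys.mean();print(s,np.degrees(yaw));K=s+ys[:,None]*u;print(K);print(toolT(o)[:3,:3])
for k in K:
    print(toolT(o)[:3,:3].T@(np.r_[k,.095]-o["tool_pos"]))
```

```text
(309, 170) [309.4427 170.5115] [297 158  26  26 524] [0.4622 0.2411] [0.4618 0.2416]
(316, 124) [315.8387 123.9821] [303 111  27  27 558] [0.469  0.2878] [0.4692 0.2878]
(323, 75) [322.8074  73.877 ] [309  60  28  29 618] [0.4759 0.335 ] [0.4761 0.3339]
(332, 17) [330.8971  16.5983] [ 313    0   37   36 1088] [0.4834 0.3857] [0.4844 0.3854]
[0.4732 0.3142] -8.918917297057645
[[0.4615 0.2401]
 [0.469  0.2875]
 [0.4764 0.3349]
 [0.4845 0.3863]]
[[-0.0011 -0.      1.    ]
 [-0.0009  1.      0.    ]
 [-1.     -0.0009 -0.0011]]
[ 0.1349  0.0208 -0.0121]
[ 0.1348  0.0682 -0.0047]
[0.1348 0.1157 0.0027]
[0.1347 0.167  0.0108]
```

>>> drive_tool(offset=[[0.05, 0.021, -0.012], [0.1, 0.021, -0.012], [0.13, 0.021, -0.012], [0.142, 0.021, -0.012], [0.147, 0.021, -0.012], [0.15, 0.021, -0.012], [0.1515, 0.021, -0.012], [0.1515, 0.021, -0.012], [0.1515, 0.021, -0.012]], angular=[[0, 0, 0], [0, 0, 0], [0, 0, 0], [0, 0, 0], [0, 0, 0], [0, 0, 0], [0, 0, 0], [0, 0, 0], [0, 0, 0]], fingers=1)

```text
time_s: 2.2
tool_pos: [0.4632, 0.2393, 0.0794]
tool_rot: [-47.3, 89.9, -47.4]
force: [-0.4, -3.1, 5.5]
grip_width: 0.0004
```

```bash
python3 look.py w2
```

```text
2.2 [0.46317555 0.23925237 0.07941882] [-47.25396451  89.92935467 -47.37804457] [-0.38934236 -3.06758523  5.52000374] 0.0004129511046849509
```

View pics/w2.png

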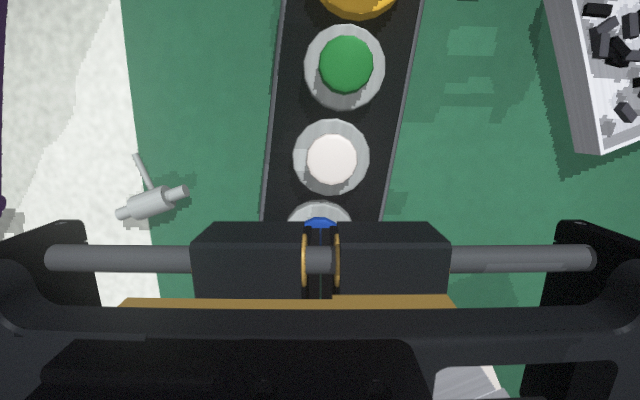

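Run:
```python
from h import *
o,c=pickle.load(open("w2.pkl","rb"));W=toolT(o)@c["T_tool_cam"]
for uv in [(331,159),(346,64)]: print(atz(c,uv,.077,W))
```

```text
[0.46862368 0.28854924 0.077     ]
[0.47571009 0.33481486 0.077     ]
```

>>> drive_tool(offset=[[-0.015, 0, 0], [-0.035, 0, 0], [-0.035, 0.025, 0.003], [-0.035, 0.048, 0.006], [-0.035, 0.048, 0.006], [-0.035, 0.048, 0.006]], angular=[[0, 0, 0], [0, 0, 0], [0, 0, 0], [0, 0, 0], [0, 0, 0], [0, 0, 0]])

```text
time_s: 3.0
tool_pos: [0.4692, 0.2869, 0.1146]
tool_rot: [-50.7, 89.9, -50.9]
force: [-0.2, -0.0, 0.9]
grip_width: 0.0002
```

>>> drive_tool(offset=[[0.015, 0.001, 0], [0.027, 0.001, 0], [0.033, 0.001, 0], [0.0355, 0.001, 0], [0.0365, 0.001, 0], [0.0365, 0.001, 0], [0.0365, 0.001, 0]], angular=[[0, 0, 0], [0, 0, 0], [0, 0, 0], [0, 0, 0], [0, 0, 0], [0, 0, 0], [0, 0, 0]])

```text
time_s: 3.88
tool_pos: [0.4687, 0.2868, 0.0793]
tool_rot: [-98.5, 89.8, -98.6]
force: [-5.2, -4.2, 12.3]
grip_width: 0.0005
```

>>> drive_tool(offset=[[-0.015, 0, 0], [-0.035, 0, 0], [-0.035, 0.025, 0.003], [-0.035, 0.047, 0.007], [-0.035, 0.047, 0.007], [-0.035, 0.047, 0.007]], angular=[[0, 0, 0], [0, 0, 0], [0, 0, 0], [0, 0, 0], [0, 0, 0], [0, 0, 0]])

```text
time_s: 4.62
tool_pos: [0.4759, 0.333, 0.1141]
tool_rot: [-101.0, 89.8, -101.2]
force: [1.0, -0.5, 0.2]
grip_width: 0.0009
```

>>> drive_tool(offset=[[0.015, 0.002, 0], [0.027, 0.002, 0], [0.033, 0.002, 0], [0.035, 0.002, 0], [0.036, 0.002, 0], [0.036, 0.002, 0], [0.036, 0.002, 0]], angular=[[0, 0, 0], [0, 0, 0], [0, 0, 0], [0, 0, 0], [0, 0, 0], [0, 0, 0], [0, 0, 0]])

```text
time_s: 5.5
tool_pos: [0.4754, 0.3339, 0.0794]
tool_rot: [-106.6, 89.6, -106.8]
force: [-4.8, -3.1, 11.6]
grip_width: 0.0003
```

```bash
python3 look.py w3
```

```text
5.5 [0.47540777 0.33389041 0.07935712] [-106.61683648   89.63650032 -106.80968065] [-4.79713338 -3.06788339 11.60389962] 0.0003325562101549034
```

View pics/w3.png

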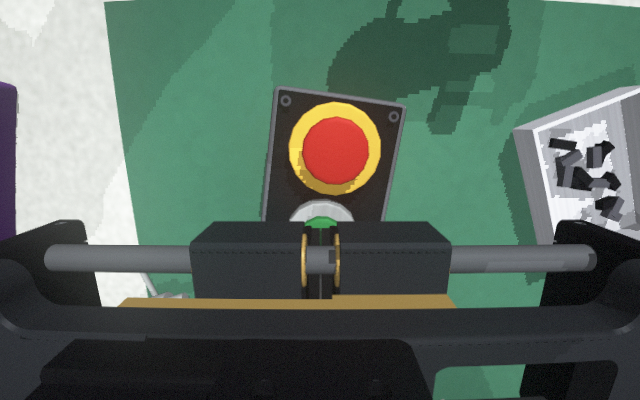

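>>> drive_tool(offset=[[-0.02, 0, 0], [-0.06, 0, 0], [-0.12, 0, 0], [-0.17, -0.03, 0], [-0.2, -0.08, 0], [-0.2, -0.13, 0.005], [-0.2, -0.19, 0.01], [-0.2, -0.25, 0.015], [-0.2, -0.31, 0.02], [-0.2, -0.37, 0.025]], angular=[[0, 0, 0], [0, 0, 0], [0, 0, 0], [0, 0, 0], [0, 0, 0], [0, 0, 0], [0, 0, 0], [0, 0, 0], [0, 0, 0], [0, 0, 0]])

```text
time_s: 6.8
tool_pos: [0.4993, -0.0369, 0.2814]
tool_rot: [-101.7, 89.6, -101.9]
force: [0.3, 1.1, -0.9]
grip_width: 0.0005
```

Run:
```python
from cell import telemetry
from h import *
o=telemetry.get_obs();print(o["time_s"],o["tool_pos"],o["joint_velocities"].round(1));print(toolT(o)[:3,:3])
print(toolT(o)[:3,:3].T@(np.array([.515,-.38,.26])-o["tool_pos"]))
```

```text
6.8 [ 0.49934471 -0.03689903  0.28144536] [26.3  4.7 28.6 -4.9  0.8 -0.3 54.3]
[[-0.00126498  0.00326752  0.99999386]
 [-0.00601681  0.99997654 -0.00327508]
 [-0.9999811  -0.00602091 -0.00124529]]
[ 0.02348952 -0.34291265  0.01680559]
```

>>> drive_tool(offset=[[0.003, -0.05, 0.003], [0.007, -0.11, 0.006], [0.01, -0.17, 0.009], [0.015, -0.23, 0.012], [0.02, -0.29, 0.015], [0.023, -0.34, 0.017], [0.023, -0.34, 0.017], [0.023, -0.34, 0.017]], angular=[[0, 0, 0], [0, 0, 0], [0, 0, 0], [0, 0, 0], [0, 0, 0], [0, 0, 0], [0, 0, 0], [0, 0, 0]], fingers=-1)

```text
time_s: 7.8
tool_pos: [0.5153, -0.3763, 0.2598]
tool_rot: [-111.7, 89.7, -111.8]
force: [0.4, 1.0, 0.4]
grip_width: 0.0727
```

```bash
python3 look.py w4
```

```text
7.8 [ 0.51531545 -0.37632718  0.25980082] [-111.66292872   89.70920744 -111.84150134] [0.40208258 0.95795774 0.3647283 ] 0.072701420446067
```

View pics/w4.png

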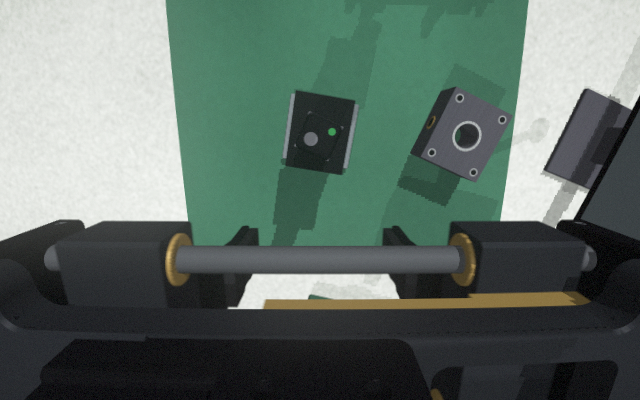

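Run:
```python
from h import *
o,c=pickle.load(open("w4.pkl","rb"))
p=np.clip(c["pixels"].astype(float)*2,0,255).astype(np.uint8)
crop(p,270,80,100,100,6,"pics/w4c.png")
```

```text
(no output)
```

View pics/w4c.png

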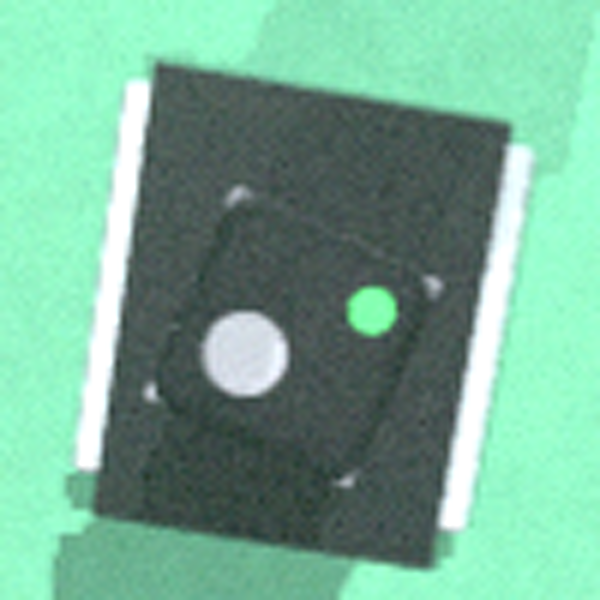

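Run:
```python
from h import *
np.set_printoptions(precision=4,suppress=True)
o,c=pickle.load(open("w4.pkl","rb"));T=toolT(o);W=T@c["T_tool_cam"]
f=lambda p:((p[0]+.5)/6-.5+270,(p[1]+.5)/6-.5+80)
H=np.array([atz(c,f(p),.172,W)[:2] for p in [(238,195),(433,287),(347,480),(152,390)]])
print(H,H.mean(0)); e=np.roll(H,-1,0)-H;print(np.linalg.norm(e,axis=1),np.degrees(np.arctan2(e[:,1],e[:,0])))
Q=np.array([atz(c,f(p),.104,W)[:2] for p in [(155,64),(512,124),(435,567),(95,515)]])
print(Q,Q.mean(0)); e=np.roll(Q,-1,0)-Q;print(np.linalg.norm(e,axis=1),np.degrees(np.arctan2(e[:,1],e[:,0])))
print(T[:3,:3])
```

```text
[[ 0.5066 -0.2998]
 [ 0.532  -0.3115]
 [ 0.5208 -0.3367]
 [ 0.4949 -0.3247]] [ 0.5136 -0.3182]
[0.028  0.0276 0.0286 0.0276] [ -24.7863 -113.9888  155.0815   64.8121]
[[ 0.4907 -0.276 ]
 [ 0.5494 -0.2856]
 [ 0.5376 -0.3594]
 [ 0.4786 -0.3501]] [ 0.5141 -0.3178]
[0.0595 0.0747 0.0597 0.0751] [ -9.3406 -99.0566 171.0326  80.7577]
[[-0.0019  0.0031  1.    ]
 [-0.0047  1.     -0.0031]
 [-1.     -0.0047 -0.0019]]
```

```bash
cat > go.py <<'E'
import sys
from cell import telemetry
from h import *
np.set_printoptions(precision=4,suppress=True)
def plan(pos,yaw):
    o=telemetry.get_obs();T=toolT(o)
    a=np.radians(yaw);x=np.array([0,0,-1.]);z=np.array([np.cos(a),np.sin(a),0]);y=np.cross(z,x)
    Rt=np.stack([x,y,z],1)
    print("t",o["time_s"],"pos",o["tool_pos"],"F",o["force"].round(2),"grip",o["grip_width"],"q",o["qpos"].round(1))
    print("offset",T[:3,:3].T@(np.array(pos)-o["tool_pos"]),"rot",R.from_matrix(T[:3,:3].T@Rt).as_rotvec())
if __name__=="__main__":
    v=[float(x) for x in sys.argv[1:]];plan(v[:3],v[3])
E
python3 go.py .514 -.318 .20 -25
```

```text
t 7.85 pos [ 0.5158 -0.3755  0.2602] F [-0.49  0.85  1.16] grip 0.07622562614208586 q [20.4 16.3 16.4 83.2 -4.3 81.1 36.8]
offset [ 0.0599  0.0578 -0.0018] rot [ 0.4348 -0.0002  0.005 ]
```

>>> drive_tool(offset=[[0.01, 0.015, 0], [0.025, 0.03, -0.001], [0.04, 0.045, -0.002], [0.05, 0.058, -0.002], [0.06, 0.058, -0.002], [0.06, 0.058, -0.002], [0.06, 0.058, -0.002]], angular=[[0.11, 0, 0.001], [0.22, 0, 0.003], [0.33, 0, 0.004], [0.435, 0, 0.005], [0.435, 0, 0.005], [0.435, 0, 0.005], [0.435, 0, 0.005]])

```text
time_s: 8.72
tool_pos: [0.5139, -0.3184, 0.2004]
tool_rot: [-20.7, 90.0, -45.7]
force: [0.3, -0.6, 0.1]
grip_width: 0.0869
```

```bash
python3 go.py .514 -.318 .134 -25; python3 look.py w5
```

```text
t 8.725 pos [ 0.5139 -0.3184  0.2004] F [ 0.25 -0.58  0.07] grip 0.08694684442904269 q [14.5 13.9 17.5 93.  -4.3 73.7  7.7]
offset [ 0.0664  0.0004 -0.0001] rot [0.0003 0.0007 0.0003]
8.725 [ 0.51392233 -0.31837591  0.20044071] [-20.71954336  89.95630461 -45.70093448] [ 0.25403834 -0.58043397  0.07430185] 0.08694684442904269
```

View pics/w5.png

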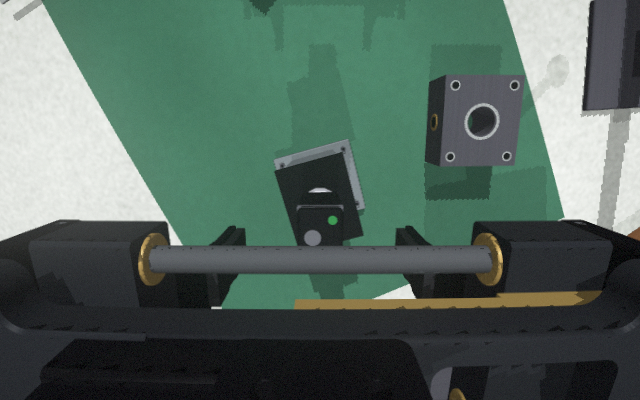

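Head is square to the jaws at column about 320, midway between the fingers. Next I descend and grip.

>>> drive_tool(offset=[[0.02, 0, 0], [0.045, 0, 0], [0.06, 0, 0], [0.067, 0, 0], [0.067, 0, 0], [0.067, 0, 0]], angular=[[0, 0.0007, 0], [0, 0.0007, 0], [0, 0.0007, 0], [0, 0.0007, 0], [0, 0.0007, 0], [0, 0.0007, 0]])

```text
time_s: 9.52
tool_pos: [0.5145, -0.3189, 0.1344]
tool_rot: [-9.5, 89.9, -34.5]
force: [0.3, 0.5, -0.1]
grip_width: 0.0869
```

>>> drive_tool(offset=[[0, 0, 0], [0, 0, 0], [0, 0, 0], [0, 0, 0], [0, 0, 0], [0, 0, 0], [0, 0, 0], [0, 0, 0], [0, 0, 0], [0, 0, 0]], angular=[[0, 0, 0], [0, 0, 0], [0, 0, 0], [0, 0, 0], [0, 0, 0], [0, 0, 0], [0, 0, 0], [0, 0, 0], [0, 0, 0], [0, 0, 0]], fingers=1, squeeze=25)

```text
time_s: 10.78
tool_pos: [0.5144, -0.3188, 0.1343]
tool_rot: [-9.5, 89.9, -34.5]
force: [-1.7, 0.8, 0.2]
grip_width: 0.03
```

```bash
python3 go.py .514 -.318 .29 -25
```

```text
t 10.775 pos [ 0.5144 -0.3188  0.1343] F [-1.71  0.78  0.22] grip 0.030027237844630822 q [14.9 16.8 17.1 97.4 -5.3 66.6  8.4]
offset [-0.1557  0.0005 -0.0005] rot [-0.0002  0.0012  0.0002]
```

>>> drive_tool(offset=[[-0.005, 0, 0], [-0.02, 0, 0], [-0.05, 0, 0], [-0.085, 0, 0], [-0.12, 0, 0], [-0.155, 0, 0], [-0.165, 0, 0], [-0.165, 0, 0], [-0.165, 0, 0]], angular=[[0, 0.001, 0], [0, 0.001, 0], [0, 0.001, 0], [0, 0.001, 0], [0, 0.001, 0], [0, 0.001, 0], [0, 0.001, 0], [0, 0.001, 0], [0, 0.001, 0]])

```text
time_s: 11.9
tool_pos: [0.5136, -0.3182, 0.2974]
tool_rot: [-176.6, 89.8, 158.4]
force: [0.2, 0.1, -2.7]
grip_width: 0.03
```

```bash
python3 go.py .578 -.10 .30 -25; python3 look.py w6
```

```text
t 11.9 pos [ 0.5136 -0.3182  0.2974] F [ 0.17  0.12 -2.72] grip 0.02999110120296053 q [14.2 11.6 17.9 84.6 -3.5 84.5  7.1]
offset [-0.0025  0.225  -0.0338] rot [-0.     -0.0027  0.0002]
11.9 [ 0.51356644 -0.31819585  0.29742843] [-176.55381926   89.84609934  158.44485536] [ 0.17384496  0.12426608 -2.71737366] 0.02999110120296053
```

View pics/w6.png

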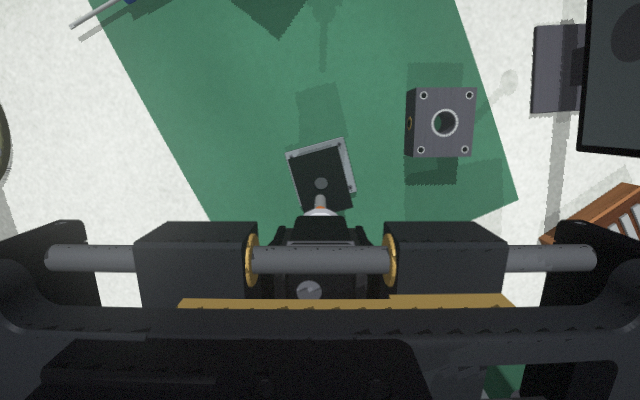

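```bash
python3 go.py .55 -.02 .30 -25
```

```text
t 11.95 pos [ 0.5136 -0.3182  0.2974] F [-0.25 -0.33 -3.16] grip 0.029590979055309847 q [14.2 11.6 17.9 84.6 -3.5 84.5  7.1]
offset [-0.0024  0.2856 -0.093 ] rot [-0.0001 -0.0029  0.0001]
```

>>> drive_tool(offset=[[0, 0.02, -0.006], [0, 0.06, -0.02], [0, 0.1, -0.033], [0, 0.14, -0.046], [0, 0.18, -0.059], [0, 0.22, -0.072], [0, 0.26, -0.085], [0, 0.286, -0.093], [0, 0.286, -0.093], [0, 0.286, -0.093]], angular=[[0, -0.002, 0], [0, -0.002, 0], [0, -0.002, 0], [0, -0.002, 0], [0, -0.002, 0], [0, -0.002, 0], [0, -0.002, 0], [0, -0.002, 0], [0, -0.002, 0], [0, -0.002, 0]])

```text
time_s: 13.2
tool_pos: [0.5498, -0.0209, 0.2967]
tool_rot: [-137.3, 89.9, -162.4]
force: [-0.7, -0.2, -2.6]
grip_width: 0.0299
```

```bash
python3 look.py w7
python3 - <<'E'
from h import *
o,c=pickle.load(open("w7.pkl","rb"))
crop(c["pixels"],250,60,140,170,4,"pics/w7c.png")
E
```

```text
13.2 [ 0.54975872 -0.02086162  0.29671444] [-137.32129404   89.85392543 -162.38576007] [-0.70354167 -0.18718298 -2.55922162] 0.02990952537000377
```

View pics/w7.png

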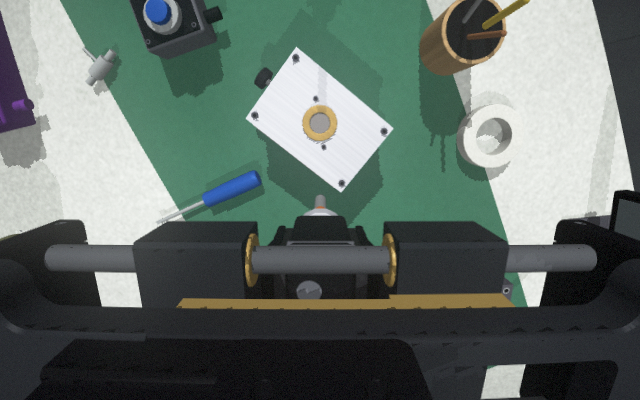

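View pics/w7c.png

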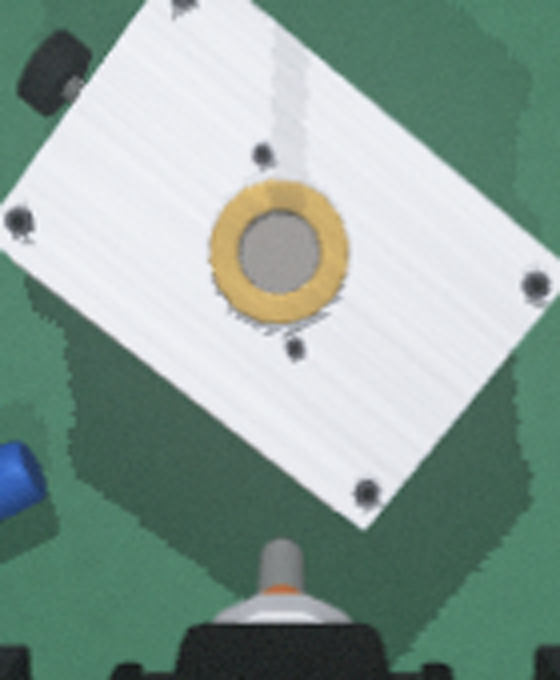

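Run:
```python
from h import *
np.set_printoptions(precision=4,suppress=True)
o,c=pickle.load(open("w7.pkl","rb"));T=toolT(o);W=T@c["T_tool_cam"]
f=lambda p:((p[0]+.5)/4-.5+250,(p[1]+.5)/4-.5+60)
B=atz(c,f((280,251)),.09,W);print("bush",B)
# brass segmentation
hsv=cv2.cvtColor(c["pixels"],cv2.COLOR_RGB2HSV)[90:160,290:350]
m=((hsv[...,0]>12)&(hsv[...,0]<30)&(hsv[...,1]>90)).astype(np.uint8)
ct,h=cv2.findContours(m,cv2.RETR_CCOMP,cv2.CHAIN_APPROX_NONE)
for k in ct:
    if len(k)>30:
        e=cv2.fitEllipse(k); uv=(e[0][0]+290,e[0][1]+90); print(uv,e[1],atz(c,uv,.09,W))
# tip circle proj
inv=lambda uv:((np.array(uv)-[250,60]+.5)*4-.5)
for name,dz in [("tip",.1203),("band",.0703),("bandlow",.0733),("bandhi",.0673)]:
    C=T[:3,3]+T[:3,0]*dz
    pts=np.array([inv(proj(c,C+.005*(np.cos(a)*T[:3,1]+np.sin(a)*T[:3,2]),W)) for a in np.linspace(0,6.28,48)])
    print(name,inv(proj(c,C,W)),pts.min(0),pts.max(0))
print(T[:3,0])
```

```text
bush [0.5785 0.0435 0.09  ]
(319.29919815063477, 122.55186080932617) (33.03474807739258, 34.13507080078125) [0.5781 0.0434 0.09  ]
(319.2349796295166, 122.48852920532227) (21.812837600708008, 22.724380493164062) [0.5781 0.0435 0.09  ]
tip [283.0447 554.6959] [261.8724 533.9969] [304.2205 575.1759]
band [283.2029 614.1997] [257.6215 589.4779] [308.7888 638.6093]
bandlow [283.1916 609.9394] [257.9257 585.5017] [308.4619 634.072 ]
bandhi [283.2145 618.5678] [257.3096 593.5552] [309.1239 643.2605]
[-0.0024 -0.0008 -1.    ]
```

```bash
python3 go.py .5785 .044 .234 -25
```

```text
t 13.25 pos [ 0.5498 -0.0213  0.2969] F [-0.56 -0.29 -3.68] grip 0.02988864634772757 q [ -4.8   4.9   4.5  91.7  -0.3  83.6 -25.4]
offset [ 0.0628  0.0714 -0.0017] rot [-0.0021 -0.0016  0.0015]
```

>>> drive_tool(offset=[[0, 0.015, 0], [0, 0.035, -0.001], [0, 0.055, -0.002], [0, 0.071, -0.002], [0.02, 0.0715, -0.0017], [0.045, 0.0715, -0.0017], [0.063, 0.0715, -0.0017], [0.063, 0.0715, -0.0017], [0.063, 0.0715, -0.0017], [0.063, 0.0715, -0.0017]], angular=[[0, -0.0016, 0.0015], [0, -0.0016, 0.0015], [0, -0.0016, 0.0015], [0, -0.0016, 0.0015], [0, -0.0016, 0.0015], [0, -0.0016, 0.0015], [0, -0.0016, 0.0015], [0, -0.0016, 0.0015], [0, -0.0016, 0.0015], [0, -0.0016, 0.0015]])

```text
time_s: 14.5
tool_pos: [0.5792, 0.0442, 0.2351]
tool_rot: [32.7, 89.9, 7.6]
force: [-0.3, 0.6, -2.8]
grip_width: 0.0299
```

```bash
python3 go.py .5785 .044 .234 -25; python3 look.py w8
python3 - <<'E'
from h import *
from cell import vision
o,c=pickle.load(open("w8.pkl","rb"))
S=vision.read_camera("scene");D=vision.read_camera("side");pickle.dump((S,D),open("s8.pkl","wb"))
crop(c["pixels"],260,140,120,90,6,"pics/w8c.png")
crop(S["pixels"],280,170,100,75,8,"pics/s8c.png")
crop(D["pixels"],250,155,100,75,8,"pics/d8c.png")
E
```

```text
t 14.5 pos [0.5792 0.0442 0.2351] F [-0.26  0.57 -2.77] grip 0.02990505036928772 q [ -8.5   9.7   1.7  93.2  -0.3  76.9 -31.9]
offset [ 0.0011 -0.0005 -0.0005] rot [-0.0023  0.0018 -0.0012]
14.5 [0.57918606 0.04417451 0.2351086 ] [32.71356516 89.87700821  7.58407743] [-0.25520605  0.56614093 -2.77496842] 0.02990505036928772
```

View pics/w8c.png

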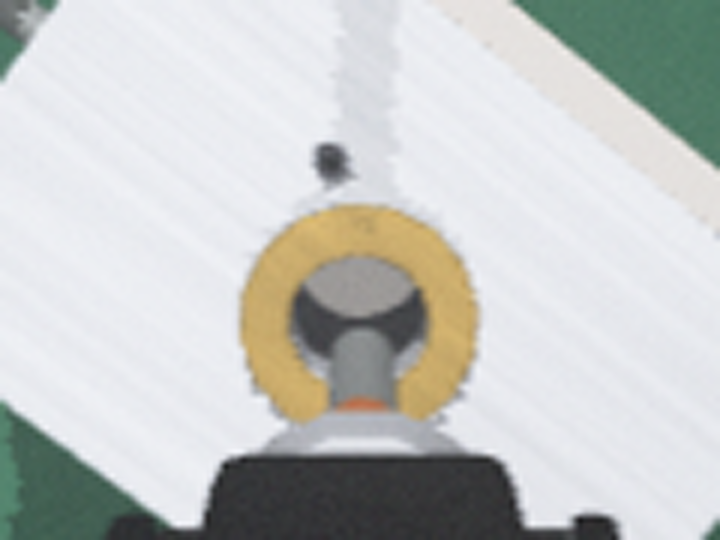

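View pics/s8c.png

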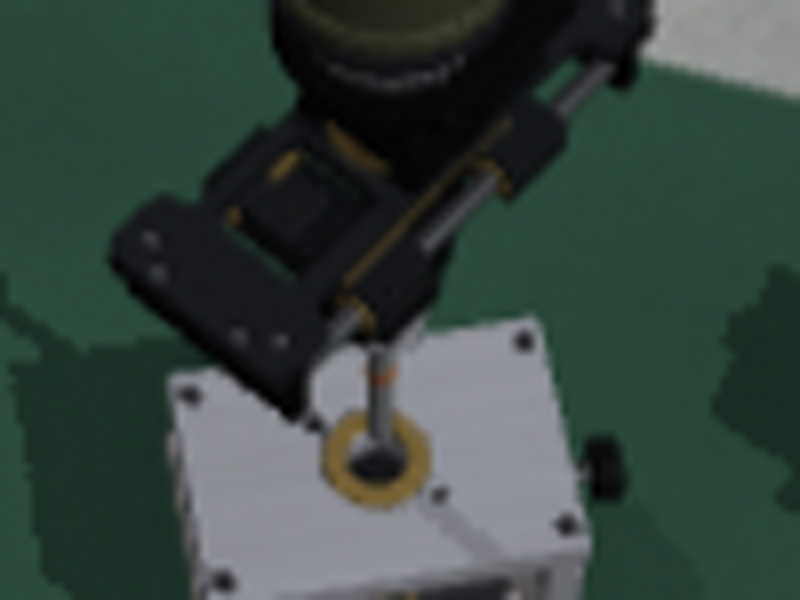

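View pics/d8c.png

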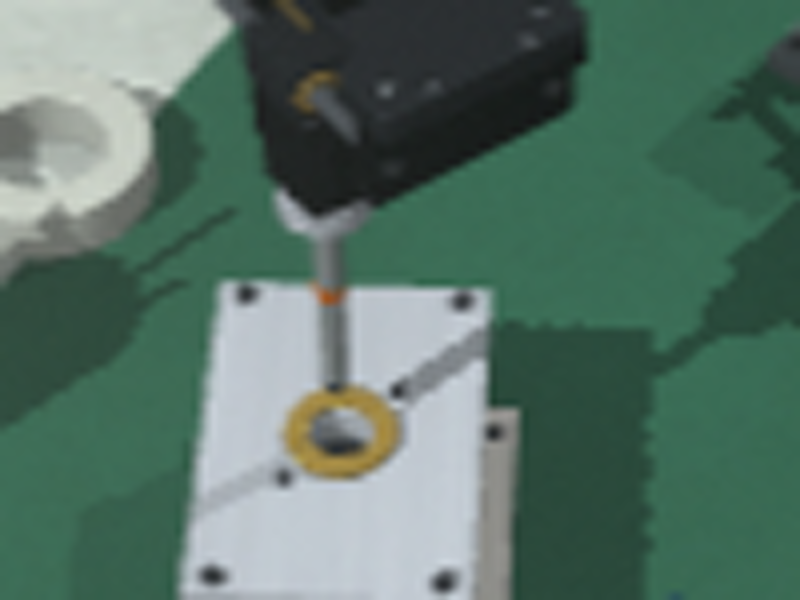

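```bash
cat > cmp.py <<'E'
from h import *
np.set_printoptions(precision=2,suppress=True)
o,c=pickle.load(open("w8.pkl","rb"));T=toolT(o);W=T@c["T_tool_cam"]
S,D=pickle.load(open("s8.pkl","rb"))
B=np.array([.5783,.0436,.09])
for n,cam,w,ox,oy,s in [("wrist",c,W,260,140,6),("scene",S,None,280,170,8),("side",D,None,250,155,8)]:
    inv=lambda uv:((np.array(uv)-[ox,oy]+.5)*s-.5)
    def circ(C,r,u,v):
        p=np.array([inv(proj(cam,C+r*(np.cos(a)*u+np.sin(a)*v),w)) for a in np.linspace(0,6.28,60)]);return np.r_[p.min(0),p.max(0)]
    X,Y=np.eye(3)[0],np.eye(3)[1]
    print(n,"flange",circ(B,.021,X,Y),"bore",circ(B,.012,X,Y))
    print("  tip",circ(T[:3,3]+.1203*T[:3,0],.005,T[:3,1],T[:3,2]),"band",circ(T[:3,3]+.0703*T[:3,0],.005,T[:3,1],T[:3,2]))
    J=np.array([inv(proj(cam,B+.001*e,w))-inv(proj(cam,B,w)) for e in np.eye(3)]).T;print("  px per mm xyz",J.tolist())
E
python3 cmp.py
```

```text
wrist flange [237.11 202.74 482.79 442.63] bore [289.76 255.45 430.15 392.53]
  tip [333.06 321.22 396.6  383.01] band [326.69 404.44 403.46 478.16]
  px per mm xyz [[5.295796071343375, -2.4928058194055893, -0.0012908231046822038], [-2.4331193805900853, -5.17412036234532, 1.2691556864197082]]
scene flange [318.76 398.25 428.8  497.34] bore [342.34 419.25 405.22 475.87]
  tip [361.95 409.68 388.58 433.53] band [363.19 348.11 390.68 372.52]
  px per mm xyz [[-0.7292193829903226, 2.517903990719333, 0.030177621005805122], [2.263365052572908, 0.6707811679464157, -1.147531566722364]]
side flange [280.41 383.72 398.37 473.55] bore [305.73 402.64 373.14 453.96]
  tip [318.79 371.68 347.33 393.17] band [312.72 275.02 342.2  296.67]
  px per mm xyz [[-2.4097427069013975, -1.4464098732582897, -0.10819024200782223], [-1.0371230778955578, 1.8727318411113174, -1.8148356779227015]]
```

```bash
python3 - <<'E'
from h import *
S,D=pickle.load(open("s8.pkl","rb"))
crop(S["pixels"],310,205,40,32,18,"pics/s8d.png")
crop(D["pixels"],275,182,40,34,18,"pics/d8d.png")
E
sed -i 's/280,170,8/310,205,18/;s/250,155,8/275,182,18/' cmp.py; python3 cmp.py
```

```text
wrist flange [237.11 202.74 482.79 442.63] bore [289.76 255.45 430.15 392.53]
  tip [333.06 321.22 396.6  383.01] band [326.69 404.44 403.46 478.16]
  px per mm xyz [[5.295796071343375, -2.4928058194055893, -0.0012908231046822038], [-2.4331193805900853, -5.17412036234532, 1.2691556864197082]]
scene flange [177.82 266.69 425.44 489.63] bore [230.9  313.94 372.38 441.33]
  tip [275.02 292.4  334.92 346.07] band [277.8  153.87 339.66 208.8 ]
  px per mm xyz [[-1.640743611728226, 5.665283979118499, 0.06789964726306152], [5.092571368289043, 1.5092576278794354, -2.581946025125319]]
side flange [181.54 378.   446.97 580.12] bore [238.52 420.56 390.2  536.05]
  tip [267.91 350.91 332.12 399.26] band [254.24 133.43 320.58 182.12]
  px per mm xyz [[-5.421921090528144, -3.254422214831152, -0.24342804451760003], [-2.333526925265005, 4.213646642500464, -4.083380275326078]]
```

View pics/s8d.png

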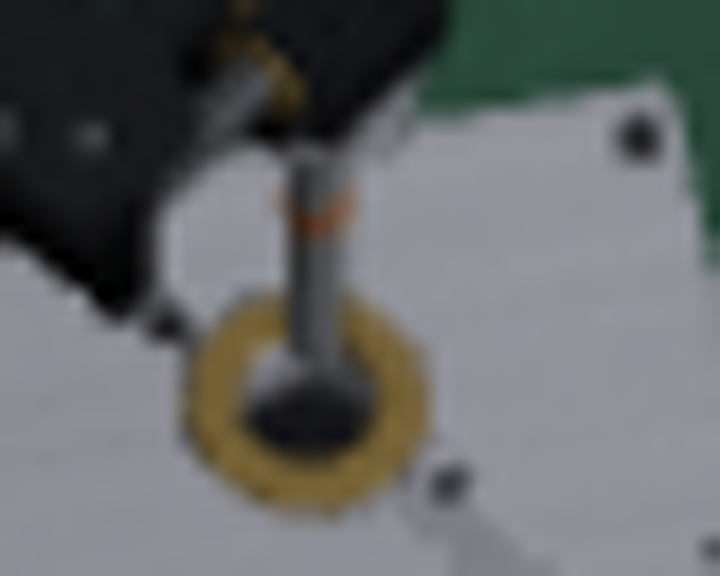

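View pics/d8d.png

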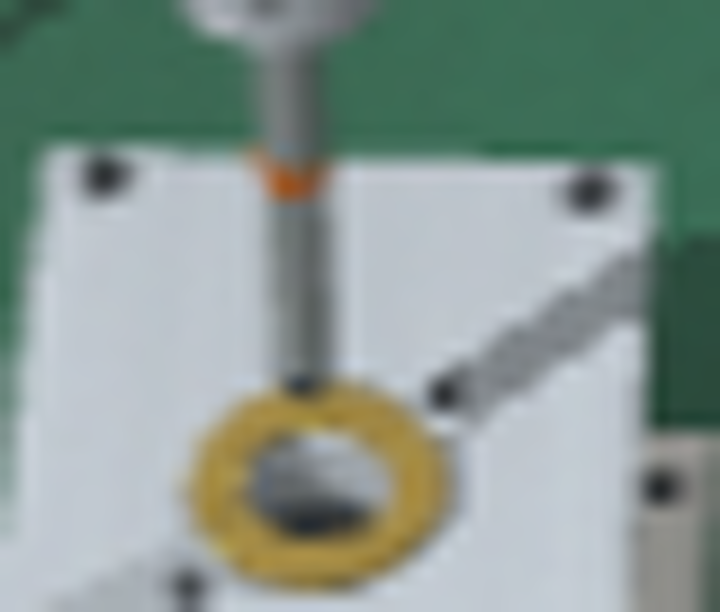

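```bash
python3 go.py .5784 .0432 .225 -25
```

```text
t 14.65 pos [0.5789 0.0441 0.2346] F [-0.03  0.76 -3.02] grip 0.029722223010140197 q [ -8.5   9.7   1.7  93.3  -0.3  76.9 -31.9]
offset [ 0.0096 -0.001  -0.    ] rot [-0.0023  0.0011 -0.0007]
```

>>> drive_tool(offset=[[0, -0.001, 0], [0.003, -0.001, 0], [0.006, -0.001, 0], [0.009, -0.001, 0], [0.0096, -0.001, 0], [0.0096, -0.001, 0]], angular=[[0, 0.001, -0.001], [0, 0.001, -0.001], [0, 0.001, -0.001], [0, 0.001, -0.001], [0, 0.001, -0.001], [0, 0.001, -0.001]])

```text
time_s: 15.4
tool_pos: [0.5784, 0.0432, 0.2249]
tool_rot: [-101.9, 90.0, -127.0]
force: [-0.1, -0.7, -2.1]
grip_width: 0.0298
```

```bash
python3 go.py .5784 .0432 .205 -25; python3 look.py w8
python3 - <<'E'
from h import *
from cell import vision
o,c=pickle.load(open("w8.pkl","rb"))
S=vision.read_camera("scene");D=vision.read_camera("side");pickle.dump((S,D),open("s8.pkl","wb"))
crop(c["pixels"],260,140,120,90,6,"pics/w9c.png")
a=[cv2.resize(i[y:y+34,x:x+40,::-1],None,fx=10,fy=10,interpolation=cv2.INTER_CUBIC) for i,x,y in [(S["pixels"],310,205),(D["pixels"],275,182)]]
cv2.imwrite("pics/sd9.png",np.hstack(a))
E
sed -i 's/310,205,18/310,205,10/;s/275,182,18/275,182,10/' cmp.py; python3 cmp.py
```

```text
t 15.4 pos [0.5784 0.0432 0.2249] F [-0.11 -0.72 -2.06] grip 0.02980130683426436 q [ -8.4  10.    1.7  94.   -0.3  76.  -31.8]
offset [0.0199 0.     0.    ] rot [-0.0023 -0.0001  0.0004]
15.4 [0.57838817 0.04320338 0.22488963] [-101.91957173   89.97646456 -127.04878737] [-0.10954542 -0.71635741 -2.05581758] 0.02980130683426436
wrist flange [236.25 203.48 490.46 451.46] bore [290.72 258.03 435.98 399.72]
  tip [333.05 321.23 396.59 383.02] band [326.68 404.45 403.45 478.18]
  px per mm xyz [[5.481103122768559, -2.5769939542727798, -0.0016423805423073645], [-2.512854115856271, -5.349689416756007, 1.338958686359092]]
scene flange [ 98.57 147.94 236.13 271.79] bore [128.05 174.19 206.66 244.96]
  tip [149.96 173.32 183.01 203.  ] band [151.4   97.63 185.52 128.02]
  px per mm xyz [[-0.9115242287379033, 3.147379988399166, 0.0377220262572564], [2.829206315716135, 0.8384764599330197, -1.434414458402955]]
side flange [100.63 209.78 248.09 322.07] bore [132.29 233.42 216.55 297.58]
  tip [155.39 217.48 190.81 244.27] band [147.64  98.15 184.23 125.14]
  px per mm xyz [[-3.012178383626747, -1.8080123415728622, -0.1352378025097778], [-1.2964038473694472, 2.3409148013891468, -2.268544597403377]]
```

View pics/w9c.png

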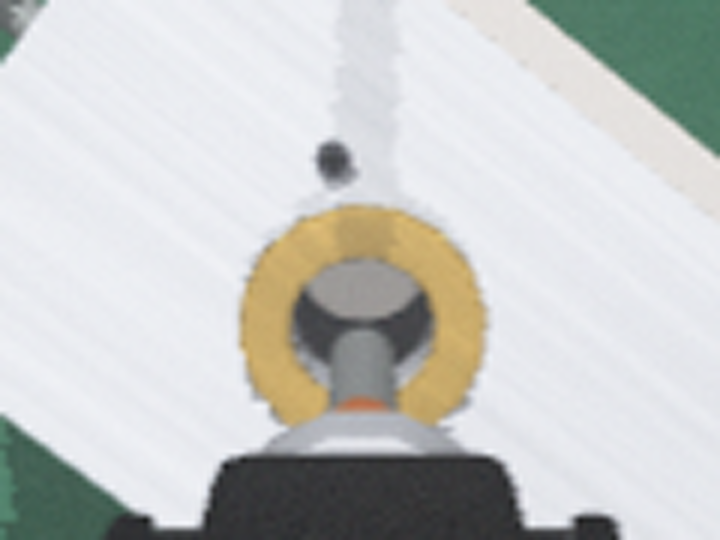

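View pics/sd9.png

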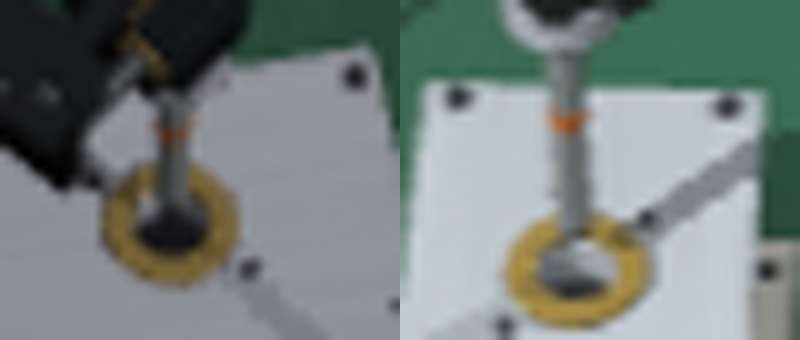

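Tip is centred over the bore within about 1 mm in all three views. Now I lower it slowly.

>>> drive_tool(offset=[[0.004, -0.0003, 0], [0.008, -0.0003, 0], [0.012, -0.0003, 0], [0.016, -0.0003, 0], [0.02, -0.0003, 0], [0.025, -0.0003, 0], [0.03, -0.0003, 0], [0.035, -0.0003, 0], [0.035, -0.0003, 0], [0.035, -0.0003, 0]], angular=[[0, 0, 0], [0, 0, 0], [0, 0, 0], [0, 0, 0], [0, 0, 0], [0, 0, 0], [0, 0, 0], [0, 0, 0], [0, 0, 0], [0, 0, 0]])

```text
time_s: 16.8
tool_pos: [0.5785, 0.043, 0.1903]
tool_rot: [-0.3, 90.0, -25.4]
force: [1.1, 0.2, -2.9]
grip_width: 0.0302
```

```bash
python3 go.py .5783 .043 .1595 -25
```

```text
t 16.8 pos [0.5785 0.043  0.1903] F [ 1.08  0.2  -2.85] grip 0.030156562657819665 q [ -8.3  11.2   1.6  96.7  -0.3  72.1 -31.7]
offset [ 0.0308 -0.     -0.0002] rot [-0.0023  0.0005  0.    ]
```

>>> drive_tool(offset=[[0.004, 0, 0], [0.008, 0, 0], [0.012, 0, 0], [0.017, 0, 0], [0.022, 0, 0], [0.026, 0, 0], [0.029, 0, 0], [0.0305, 0, 0], [0.0305, 0, 0], [0.0305, 0, 0]], angular=[[0, 0, 0], [0, 0, 0], [0, 0, 0], [0, 0, 0], [0, 0, 0], [0, 0, 0], [0, 0, 0], [0, 0, 0], [0, 0, 0], [0, 0, 0]])

```text
time_s: 18.05
tool_pos: [0.5787, 0.043, 0.16]
tool_rot: [12.7, 90.0, -12.4]
force: [0.3, -0.3, -1.8]
grip_width: 0.0299
```

```bash
python3 go.py .5783 .043 .1595 -25; python3 look.py w10; cp w10.pkl w8.pkl
python3 - <<'E'
from h import *
from cell import vision
o,c=pickle.load(open("w8.pkl","rb"))
S=vision.read_camera("scene");D=vision.read_camera("side");pickle.dump((S,D),open("s8.pkl","wb"))
crop(c["pixels"],260,140,120,90,6,"pics/w10c.png")
a=[cv2.resize(i[y:y+34,x:x+40,::-1],None,fx=10,fy=10,interpolation=cv2.INTER_CUBIC) for i,x,y in [(S["pixels"],310,205),(D["pixels"],275,182)]]
cv2.imwrite("pics/sd10.png",np.hstack(a))
E
python3 cmp.py
```

```text
t 18.05 pos [0.5787 0.043  0.16  ] F [ 0.26 -0.27 -1.82] grip 0.029905798517291433 q [ -8.3  12.4   1.6  98.8  -0.4  68.7 -31.7]
offset [ 0.0005 -0.0001 -0.0003] rot [-0.0022  0.0008 -0.0002]
18.05 [0.57865544 0.04295408 0.15997453] [ 12.69546685  89.95075851 -12.43336069] [ 0.25514048 -0.26816517 -1.82195157] 0.029905798517291433
wrist flange [198.48 280.5  521.58 590.93] bore [267.73 349.34 452.36 526.71]
  tip [333.06 321.23 396.6  383.02] band [326.68 404.45 403.45 478.17]
  px per mm xyz [[6.965870959700283, -3.2792592058084438, -0.008799577184163354], [-3.1474030217369204, -6.6973020477202, 2.158167080959174]]
scene flange [ 98.57 147.94 236.13 271.79] bore [128.05 174.19 206.66 244.96]
  tip [147.21 265.72 178.96 294.52] band [148.53 195.82 181.28 225.29]
  px per mm xyz [[-0.9115242287379033, 3.147379988399166, 0.0377220262572564], [2.829206315716135, 0.8384764599330197, -1.434414458402955]]
side flange [100.63 209.78 248.09 322.07] bore [132.29 233.42 216.55 297.58]
  tip [163.89 360.56 197.91 387.07] band [156.91 250.65 192.   277.38]
  px per mm xyz [[-3.012178383626747, -1.8080123415728622, -0.1352378025097778], [-1.2964038473694472, 2.3409148013891468, -2.268544597403377]]
```

View pics/w10c.png

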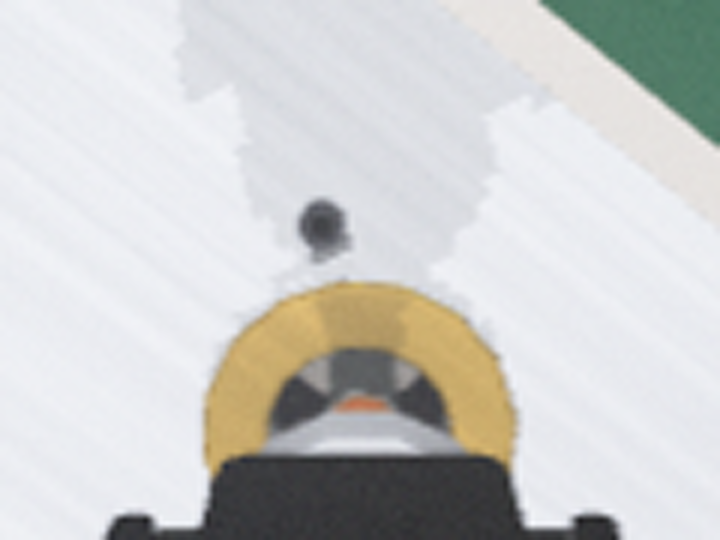

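View pics/sd10.png

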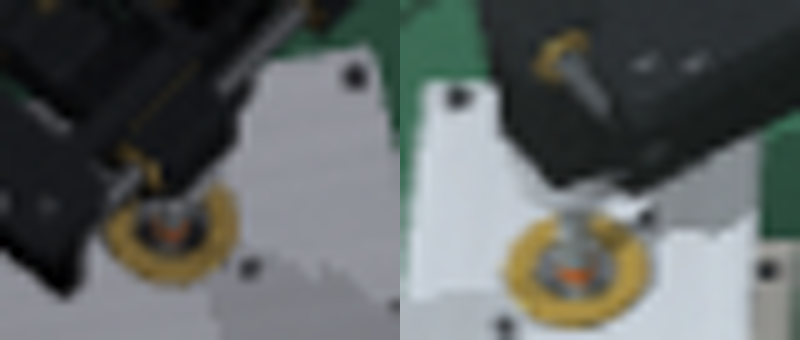

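>>> drive_tool(offset=[[0.0004, 0, -0.0002], [0.0008, 0, -0.0004], [0.0008, 0, -0.0004], [0.0008, 0, -0.0004], [0.0008, 0, -0.0004], [0.0008, 0, -0.0004], [0.0008, 0, -0.0004], [0.0008, 0, -0.0004], [0.0008, 0, -0.0004], [0.0008, 0, -0.0004]], angular=[[0, 0, 0], [0, 0, 0], [0, 0, 0], [0, 0, 0], [0, 0, 0], [0, 0, 0], [0, 0, 0], [0, 0, 0], [0, 0, 0], [0, 0, 0]])

```text
time_s: 19.45
tool_pos: [0.5782, 0.0431, 0.1591]
tool_rot: [6.9, 90.0, -18.2]
force: [0.1, -0.5, -2.6]
grip_width: 0.0297
```

```bash
python3 go.py .5783 .043 .1595 -25
python3 - <<'E'
from cell import telemetry,vision
import cv2
o=telemetry.get_obs();print(o["joint_velocities"].round(2))
D=vision.read_camera("side");cv2.imwrite("pics/fin.png",D["pixels"][:,:,::-1])
E
```

```text
t 19.45 pos [0.5782 0.0431 0.1591] F [ 0.14 -0.45 -2.59] grip 0.02969533096488389 q [ -8.3  12.4   1.6  98.9  -0.3  68.6 -31.7]
offset [-0.0004 -0.0001  0.0001] rot [-0.0022  0.0007 -0.0001]
[ 0.04 -0.09  0.04  0.05  0.02  0.04 -0.07]
```

View pics/fin.png

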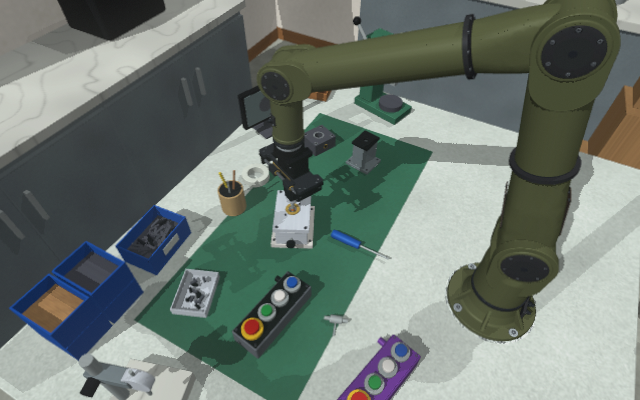

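The scope is held in the bush at side (293,210), the rest is empty at (365,150), and all the other items are where they were. Arm is still; handing in.

```bash
python3 -c "
from cell import sign_off
print(sign_off())"
```

```text
the job is handed in; nothing more can be done
None
```

I pressed blue, white and green in that order, then lifted the borescope from its rest and lowered it into the jig's bush. I handed in at about 19.5 s while still holding it. The hand-in gave no verdict.

- **Keys:** the fingertips stopped at about 71.4 mm on each key, against 71 mm for fully down. The red emergency stop was not touched.
- **Scope hold:** the last reading showed the arm still and the head gripped at 30 mm. The tool was within about 0.2° of vertical. The force was about the scope's own weight, with no sign of contact.
- **Centring:** the wrist view and the two fixed cameras put the tube within roughly 1 mm of the bore axis. They disagreed with each other by about 1 mm.
- **Band height (the checks disagreed):** from the arm's position the band is about 1 mm below the top of the bush. The two fixed cameras put it about 2 mm above. I set the height between the two; both are inside the ±6 mm limit.
- **Other items:** in the last side picture none of the other things on the bench appeared to have moved.

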